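# Cap the tinned copper bottles for the leak test

## Task

Screw each brass cap lying on the bench onto a copper bottle that passed inspection (green disc behind it), one cap to a bottle: set it gently on the neck, back it off counter-clockwise until it drops into the thread start, then run it in clockwise, level and fully home, never forcing it. Leave the bottle with the red disc open. When all the caps are home, throw the test lever fully away from you, and leave the other things on the bench alone.

Things in the scene. Friction and masses are not known exactly. Their poses are not given: they have to be found in the camera images.
- bottle0: Copper bottle 0, fixed to the bench: 100 mm across, shoulder 72 mm high, neck on its axis, top of the neck 108 mm high, with a pilot pin standing on it up to 138 mm. Origin: centre of its underside, z up. Where its thread starts point is not told by its pose and differs between bottles.
- bottle1: Copper bottle 1, fixed to the bench: 100 mm across, shoulder 72 mm high, neck on its axis, top of the neck 108 mm high, with a pilot pin standing on it up to 138 mm. Origin: centre of its underside, z up. Where its thread starts point is not told by its pose and differs between bottles.
- bottle2: Copper bottle 2, fixed to the bench: 100 mm across, shoulder 72 mm high, neck on its axis, top of the neck 108 mm high, with a pilot pin standing on it up to 138 mm. Origin: centre of its underside, z up. Where its thread starts point is not told by its pose and differs between bottles.
- bottle3: Copper bottle 3, fixed to the bench: 100 mm across, shoulder 72 mm high, neck on its axis, top of the neck 108 mm high, with a pilot pin standing on it up to 138 mm. Origin: centre of its underside, z up. Where its thread starts point is not told by its pose and differs between bottles.
- bottle4: Copper bottle 4, fixed to the bench: 100 mm across, shoulder 72 mm high, neck on its axis, top of the neck 108 mm high, with a pilot pin standing on it up to 138 mm. Origin: centre of its underside, z up. Where its thread starts point is not told by its pose and differs between bottles.
- mouth0 (a point): Top centre of bottle 0's neck, 108 mm up. All necks: core 37 mm across; on it a pilot pin, 24 mm across, tapered to 138 mm; round it a three-start right-hand thread, 30 mm lead per turn, 50 mm outside; on that, at 102 mm, a flat crest with three openings (thread starts) 40 deg wide, 120 deg apart. A 4.5 mm tooth at the counter-clockwise end of each stops a cap riding on the crest clockwise.
- cap0: Brass screw cap 0, about 0.4 kg, may be absent: skirt 80 mm across and 26 mm high, head 50 mm across up to 62 mm, bar on top to 86 mm. Origin: centre of its lower edge, z up. 3 lugs inside near the lower edge, at an untold angle to the bar; bore for the pilot pin in the head, play 1.2 mm. Turned with the fingers only loosely about the bar, it drops into a thread start by its weight.
- cap1: Brass screw cap 1, about 0.4 kg, may be absent: skirt 80 mm across and 26 mm high, head 50 mm across up to 62 mm, bar on top to 86 mm. Origin: centre of its lower edge, z up. 3 lugs inside near the lower edge, at an untold angle to the bar; bore for the pilot pin in the head, play 1.2 mm. Turned with the fingers only loosely about the bar, it drops into a thread start by its weight.
- cap2: Brass screw cap 2, about 0.4 kg, may be absent: skirt 80 mm across and 26 mm high, head 50 mm across up to 62 mm, bar on top to 86 mm. Origin: centre of its lower edge, z up. 3 lugs inside near the lower edge, at an untold angle to the bar; bore for the pilot pin in the head, play 1.2 mm. Turned with the fingers only loosely about the bar, it drops into a thread start by its weight.
- cap3: Brass screw cap 3, about 0.4 kg, may be absent: skirt 80 mm across and 26 mm high, head 50 mm across up to 62 mm, bar on top to 86 mm. Origin: centre of its lower edge, z up. 3 lugs inside near the lower edge, at an untold angle to the bar; bore for the pilot pin in the head, play 1.2 mm. Turned with the fingers only loosely about the bar, it drops into a thread start by its weight.
- bar0 (a point): Centre of cap 0's dark steel bar (all caps alike), 74 mm above its origin: 60 mm along the cap's x, 16 mm wide, 24 mm high. Height of a cap's origin over the bench: 100 mm riding on the crest (104 on a tooth), 89 to 93 dropped into the start, 82 fully home, 1.6 to 2.4 rad clockwise from the drop (seen from above); some 0.4 rad later the thread binds.
- disc_green0: Green enamelled disc, 44 mm across, 4 mm thick, fixed flat to the bench 95 mm beyond (about +x) the bottle it belongs to: that bottle has passed inspection. Origin: centre of its underside.
- disc_green1: Green enamelled disc, 44 mm across, 4 mm thick, fixed flat to the bench 95 mm beyond (about +x) the bottle it belongs to: that bottle has passed inspection. Origin: centre of its underside.
- disc_green2: Green enamelled disc, 44 mm across, 4 mm thick, fixed flat to the bench 95 mm beyond (about +x) the bottle it belongs to: that bottle has passed inspection. Origin: centre of its underside.
- disc_green3: Green enamelled disc, 44 mm across, 4 mm thick, fixed flat to the bench 95 mm beyond (about +x) the bottle it belongs to: that bottle has passed inspection. Origin: centre of its underside.
- disc_red: Red enamelled disc, 44 mm across, 4 mm thick, fixed flat to the bench 95 mm beyond (about +x) the bottle it belongs to: that bottle has been rejected. Origin: centre of its underside.
- start (a joint): Test lever, rad: it leans to the robot (-x) near 0 (it may start anywhere up to 0.25), upright at 0.5, thrown fully to +x at 1.0. Hinge along y, 22 mm above the bench; it stays where it is left (about 1 N at the ball).
- start_tip (a point): Centre of the black ball, 26 mm across, at the end of the test lever, 80 mm from the lever's hinge axis. The lever stands on a green block 70 x 50 x 25 mm at the robot's left.
- jar: White jar with a blue lid, 72 mm across, 85 mm high; not part of the job. Origin: underside.
- fluxcan: Steel can, 66 mm across, 110 mm high; not part of the job. Origin: underside.
- hammer: Hammer, 260 mm long, lying; not part of the job. Origin: underside.
- cup: Copper cup standing upside down, 86 mm across, 90 mm high; not part of the job. Origin: underside.
- strip: Aluminium strip 160 x 30 x 6 mm, lying; not part of the job. Origin: underside.
Things that resemble listed ones, but are neither listed nor needed, are in the scene too. What is shaped like the cap1 but purple or turquoise is not meant.

How it is judged:
By the outcome, as a careful person would: the job done as asked, in the order asked, and still so for the second after the job is handed in, with the robot touching nothing.
Of cap0, cap1, cap2, cap3 only 3 to 4 are there at a start; the rules pass over those that are not, and their reading is None.
At some moment in a run one of cap0, cap1, cap2, cap3 may be knocked a few centimetres aside while the robot is not near it.
It also fails if it takes over 210 s, if anything falls off the work surface, if the arm or the gripper's body presses on something with over 40 N, if the wrist force passes 120 N, or if a joint passes its speed limit or range.

## Robot

A 6-joint arm with a two-finger parallel gripper is mounted at the origin on the work surface. World frame = base frame: x ahead of the robot, y to its left, z up, the work surface at z = 0. Lengths are in m, angles in rad, forces in N, time in s.
With the tool pointing down it reaches from about 0.35 to 0.8 m from the base axis. Payload 7.3 kg.
Tool frame: the origin (TCP) lies between the finger pads; the fingertips stand 25 mm ahead of it and the grasp point (between the pads) lies 6 mm ahead of it (r.tip_extent is the distance from the TCP to the fingertips, in m); z points along the fingers, y is the line along which they close (so a half turn about z gives the same grasp; the last joint's range is limited). The gripper opens to 85 mm and grips with 20 to 120 N. Pads are 22 mm wide; open, the fingers measure 114 mm over their backs; the gripper's body (76 mm by 85 mm) begins 54 mm behind the grasp point. The pads swing forward as they close: fully open they stand 13 mm farther back than shut.
Start: joints at [-1.435, 0.342, 1.524, -0, 1.275, -0.146], TCP at [0.146, -0.504, 0.256] pointing down, gripper open.
Joint ranges: [-2.53, 2.53], [-0.77, 2.02], [0.04, 2.7], [-1, 4.14], [0.28, 2.66], [-3.11, 3.11]. Speed limits (rad/s): [2.57, 2.57, 3.14, 3.14, 3.14, 3.14].

## Interface

Orientations are given as a unit quaternion [x, y, z, w].
In Python, from workcell import r, command_gripper, optics gives the robot as it stands. The module is installed in compiled form; this text tells all that it offers. Calls block until the motion is done:
- r.reach(position, orientation): joint-space move of the TCP to a pose.
- r.move_straight(position, orientation=None, speed=0.15, max_force=None): straight line of the TCP; orientation=None keeps the orientation; speed is the mean speed in m/s. With max_force (N) it stops when the force on the tool has changed by that much, and returns True; else False.
- r.movej(angles): joint-space move.
- command_gripper(opening, force=None): finger opening in m; force is the grip in N (None keeps the last); returns when the fingers have stopped.
- r.hold(seconds).
- r.solve_ik(position, orientation): joint angles nearest the present ones, or None.
- r.read_state(): the state.
- optics.get_image(name): name is "scene" or "top" or "wrist"; returns (picture, depth): 420x560x3 uint8, red, green, blue; 420x560 float32, m along the optical axis (not along the pixel's ray), 0 where there is no reading.
- optics.camera_model(name): a dict with "K" (3x3 intrinsics, pixels), "R" (3x3) and "t" (3): a world point X has camera coordinates R X + t; the wrist camera has in their place "tool_from_camera" (4x4, takes a point from camera to tool coordinates, whose origin is the TCP and whose axes are the flange's). Camera axes: x right, y down, z forward; pixel columns grow to the right and rows downward; lengths in m; the calibration is good to about 2 mm. The wrist camera is an equidistant fisheye: a pixel r from the principal point sees the ray r / f radians off the axis. A picture is of the moment at which its call begins: read the wrist's pose just before it. camera_model takes no time and is no camera call.
A pose or a line that the arm cannot do raises r.PlanningError and nothing moves.
- r.finish_job(): hands the job in; it is judged then, once.
The state is a dict: "time_s": time; "joint_positions": joint angles; "dq": joint speeds; "tau": joint torques, N m; "eef_pos": TCP position; "eef_rot": TCP orientation; "contact_force": force on the tool from outside, world axes, zero at the start; "torque": the same for the moment, N m; "grip_width": finger opening in m; "grip_force": force on a finger pad.
Only numpy, scipy, OpenCV 4.12 (cv2) and the standard library are available. Lean on these libraries where they do the work, as an engineer would, in place of code of your own. Each camera call takes 0.05 s, during which the arm holds its last target. There are 200 camera calls.

## Working session

There is one attempt and no reset: what is moved stays moved. The work goes in short steps, each a Python script; the robot and the scene stay as the last script left them, time stands still between calls to the robot, and variables do not carry over. Pictures are saved under pics/ and viewed, at most 14 in all, crops included, and the job is handed in when it is done.

```bash
mkdir -p pics
python3 - <<'E'
from workcell import r,command_gripper,optics
import cv2,numpy as np
for n in ("scene","top"):
    p,d=optics.get_image(n); cv2.imwrite(f"pics/{n}0.png",p[:,:,::-1]); np.savez(f"pics/{n}0.npz",p=p,d=d)
    m=optics.camera_model(n); print(n,m)
print(optics.camera_model("wrist")); s=r.read_state(); print(s)
E
```

```text
scene {'K': array([[481.43146256,   0.        , 282.85960407],
       [  0.        , 481.43146256, 209.50275723],
       [  0.        ,   0.        ,   1.        ]]), 'R': array([[-0.38069743,  0.92469818, -0.00165395],
       [ 0.78394758,  0.32180091, -0.53091465],
       [-0.49040357, -0.20341445, -0.84742368]]), 't': array([ 0.20041057, -0.40180462,  1.62057969])}
top {'K': array([[431.12572649,   0.        , 279.35988867],
       [  0.        , 431.12572649, 205.03284958],
       [  0.        ,   0.        ,   1.        ]]), 'R': array([[-0.01751197, -0.99976771,  0.01256395],
       [-0.99770031,  0.01665008, -0.06570289],
       [ 0.06547844, -0.01368564, -0.99776013]]), 't': array([0.02615583, 0.55549465, 1.10557471])}
{'K': array([[325.1922621 ,   0.        , 275.5729331 ],
       [  0.        , 325.1922621 , 212.27237581],
       [  0.        ,   0.        ,   1.        ]]), 'tool_from_camera': array([[ 3.08558195e-04, -9.48669646e-01, -3.16268570e-01,
         8.13415756e-02],
       [ 9.99999946e-01,  2.56270208e-04,  2.06920374e-04,
         1.89640116e-04],
       [-1.1
[... 158 characters left out ...]
}
{'time_s': 0.1, 'joint_positions': array([-1.43499097e+00,  3.42657438e-01,  1.52491954e+00,  1.00164412e-05,
        1.27541379e+00, -1.45994069e-01]), 'dq': array([ 0.00069495, -0.00048702, -0.00354555,  0.00078253,  0.00170664,
        0.00049924]), 'tau': array([ 1.77119153e-03, -4.34448409e+01, -2.46490699e+01, -1.16277815e-04,
        4.65652876e-03,  4.41257475e-05]), 'eef_pos': array([ 0.14597689, -0.50395837,  0.25569384]), 'eef_rot': array([ 9.90090010e-01,  1.40432487e-01,  8.35147400e-06, -6.99025069e-04]), 'contact_force': array([ 0.4985993 ,  1.09314243, -0.05970571]), 'torque': array([0.01862693, 0.02164585, 0.03843564]), 'grip_force': 0.0, 'grip_width': 0.08576456241920129}
```

View pics/top0.png

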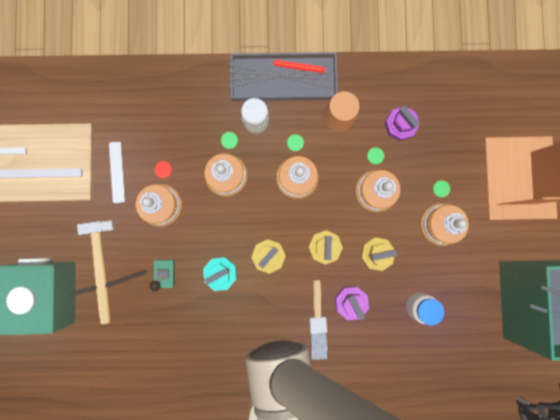

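View pics/scene0.png

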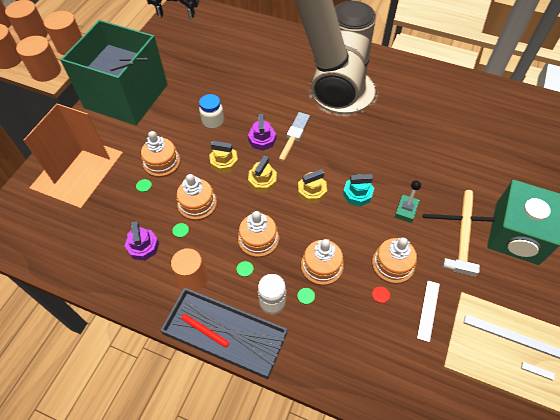

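The top view shows three brass caps at (268,256), (325,247) and (379,254). The lookalikes are purple at (403,123) and (353,303), and turquoise at (219,274). The green-disc bottles are at (225,174), (297,177), (378,190) and (445,225). The red-disc bottle is at (159,204). The lever ball is at (155,286).

```bash
cat > h.py <<'E'
from workcell import r,command_gripper,optics
import cv2,numpy as np
from scipy.spatial.transform import Rotation as Ro
V,U=np.mgrid[0:420,0:560]
def cloud(n,p=None,d=None):
    m=optics.camera_model(n)
    if n=="wrist":
        s=r.read_state()
    if d is None: p,d=optics.get_image(n)
    K=m["K"]; x=(U-K[0,2])/K[0,0]; y=(V-K[1,2])/K[1,1]
    if n=="wrist":
        th=np.hypot(x,y)+1e-9; k=np.tan(np.minimum(th,1.4))/th; x=x*k; y=y*k
    P=np.stack([x*d,y*d,d],-1)
    if n=="wrist":
        T=m["tool_from_camera"]; P=P@T[:3,:3].T+T[:3,3]
        P=P@Ro.from_quat(s["eef_rot"]).as_matrix().T+s["eef_pos"]
    else: P=(P-m["t"])@m["R"]
    P[d<=0]=np.nan
    return p,P
def yellow(p):
    h=cv2.cvtColor(p,cv2.COLOR_RGB2HSV); return cv2.inRange(h,(22,120,80),(33,255,255))>0
def blobs(mask,amin):
    n,l,st,c=cv2.connectedComponentsWithStats(mask.astype(np.uint8))
    return [(l==i,c[i],st[i,4]) for i in range(1,n) if st[i,4]>=amin]
def quat(yaw): return (Ro.from_euler('z',yaw)*Ro.from_euler('x',np.pi)).as_quat()
def caps(n,p=None,d=None,zc=0.0,near=None):
    "caps from yellow blobs: bar centre, bar yaw; zc = cap origin height"
    p,P=cloud(n,p,d); out=[]
    for m,c,a in blobs(cv2.morphologyEx(yellow(p).astype(np.uint8),cv2.MORPH_CLOSE,np.ones((3,3))),60):
        q=P[m]; q=q[np.isfinite(q[:,0])]
        if len(q)<30: continue
        c0=np.median(q,0)
        S=(np.hypot(P[...,0]-c0[0],P[...,1]-c0[1])<.06)&(P[...,2]>zc+.075)&(P[...,2]<zc+.097)
        b=P[S]
        if len(b)<15: continue
        ctr=cv2.minAreaRect((b[:,:2]*1000).astype(np.float32))
        e=np.linalg.eigh(np.cov(b[:,:2].T))[1][:,1]
        out.append(dict(px=c.round(),skirt=c0.round(4),bar=np.array(ctr[0])/1000,size=np.round(ctr[1]),mean=b.mean(0).round(4),ztop=np.median(b[:,2]),yaw=np.arctan2(e[1],e[0]),n=len(b)))
    return out
E
python3 - <<'E'
from h import *
for n in("top","scene"):
    z=np.load(f"pics/{n}0.npz"); p,P=cloud(n,z["p"],z["d"])
    print(n)
    for c in caps(n,z["p"],z["d"]): print(c)
    h=cv2.cvtColor(p,cv2.COLOR_RGB2HSV)
    for nm,lo,hi in(("green",(50,150,120),(70,255,255)),("red",(0,200,150),(4,255,255)),("orange",(6,120,140),(14,255,255))):
        for m,c,a in blobs(cv2.inRange(h,lo,hi)>0,80):
            q=P[m];q=q[np.isfinite(q[:,0])]
            if len(q)<30: continue
            md=np.median(q,0); s=""
            if nm=="orange":
                S=(np.hypot(P[...,0]-md[0],P[...,1]-md[1])<.05)&(P[...,2]>.112)&(P[...,2]<.15)
                b=P[S]
                s=(b.mean(0).round(4),len(b),b[:,2].max().round(4)) if len(b) else "no pin"
            print(nm,c.round(),a,md.round(4),s)
    m=(p.max(2)<45)
    for mm,c,a in blobs(m,20):
        q=P[mm];q=q[np.isfinite(q[:,0])]
        if len(q)>5 and abs(np.median(q[:,0])-.4)<.2 and np.median(q[:,1])>.2: print("dark",c.round(),a,np.median(q,0).round(4))
E
```

```text
top
{'px': array([324., 246.]), 'skirt': array([ 0.4469, -0.0878,  0.0278]), 'bar': array([ 0.4445097 , -0.09939251]), 'size': array([15., 58.]), 'mean': array([ 0.4443, -0.0993,  0.0844]), 'ztop': np.float64(0.08442194056655254), 'yaw': np.float64(3.109667943540069), 'n': 173}
{'px': array([377., 253.]), 'skirt': array([ 0.4342, -0.2274,  0.0282]), 'bar': array([ 0.42420416, -0.23551285]), 'size': array([16., 59.]), 'mean': array([ 0.4246, -0.2354,  0.0842]), 'ztop': np.float64(0.08448164602376756), 'yaw': np.float64(1.7570431337679049), 'n': 174}
{'px': array([268., 255.]), 'skirt': array([0.4277, 0.0474, 0.0276]), 'bar': array([0.42352951, 0.04802718]), 'size': array([16., 59.]), 'mean': array([0.4234, 0.0481, 0.0842]), 'ztop': np.float64(0.08401302832042279), 'yaw': np.float64(2.384825019245176), 'n': 162}
orange [473.  53.] 737 [ 0.9635 -0.5347 -0.0012] no pin
orange [198.  58.] 292 [ 0.9621  0.2282 -0.0019] no pin
orange [48. 60.] 688 [ 0.9604  0.6334 -0.0019] no pin
orange [395.  65.] 169 [ 0.9335 -0.3072 -0.0014] no pin
orange [170.  68.] 126 [ 0.9331  0.3049 -0.0017] no pin

[... 3851 characters left out ...]
ge [369. 256.] 560 [0.5537 0.2863 0.005 ] (array([0.5674, 0.3259, 0.1305]), 74, np.float64(0.1411))
orange [324. 270.] 403 [0.6602 0.1732 0.0089] (array([0.643 , 0.1574, 0.1296]), 96, np.float64(0.1413))
orange [218. 265.] 476 [ 7.365e-01 -1.026e-01 -3.000e-04] no pin
orange [177. 282.] 474 [ 0.8345 -0.1524  0.0251] no pin
orange [231. 291.] 90 [ 7.93e-01 -3.68e-02 -7.00e-04] no pin
orange [397. 355.] 179 [ 7.902e-01  4.093e-01 -7.000e-04] no pin
orange [412. 346.] 115 [ 7.551e-01  4.313e-01 -3.000e-04] no pin
orange [401. 380.] 123 [ 0.8428  0.4333 -0.001 ] no pin
dark [415. 185.] 55 [0.3716 0.319  0.1068]
dark [442. 218.] 55 [0.3805 0.4156 0.0139]
dark [482. 220.] 35 [0.3532 0.5155 0.0241]
```

Run:
```python
from h import *
for n in("top","scene"):
    z=np.load(f"pics/{n}0.npz"); p,P=cloud(n,z["p"],z["d"])
    for g in [(.565,.326),(.64,.157),(.632,-.031),(.592,-.236),(.5,-.405)]:
        rr=np.hypot(P[...,0]-g[0],P[...,1]-g[1])
        o=[]
        for lo,hi,R in((.132,.142,.03),(.103,.112,.04),(.066,.078,.07)):
            b=P[(rr<R)&(P[...,2]>lo)&(P[...,2]<hi)]
            c,rad=cv2.minEnclosingCircle((b[:,:2]*1000).astype(np.float32)); o.append((len(b),b[:,:2].mean(0).round(4)*1000,np.round(c,1),round(rad,1)))
        print(n,g,*o)
```

```text
top (0.565, 0.326) (46, array([561.5, 327.6]), array([560.6, 327.9]), 10.0) (101, array([559.7, 324.5]), array([559.9, 328.3]), 24.3) (272, array([558. , 319.7]), array([559.9, 327.1]), 44.1)
top (0.64, 0.157) (43, array([637. , 156.3]), array([637.2, 156. ]), 10.1) (109, array([635.4, 155.7]), array([637.2, 156.9]), 24.6) (294, array([633.1, 153.4]), array([637.6, 156.8]), 43.1)
top (0.632, -0.031) (48, array([627.2, -31.3]), array([627.7, -30.5]), 11.0) (107, array([626. , -30.7]), array([628.2, -31. ]), 23.5) (276, array([623.9, -28.1]), array([628.5, -28.9]), 42.6)
top (0.592, -0.236) (46, array([ 588.8, -239.6]), array([ 588.8, -240.1]), 9.8) (104, array([ 587.7, -234.8]), array([ 590., -240.]), 24.3) (283, array([ 585.5, -232.3]), array([ 589.7, -238.9]), 42.4)
top (0.5, -0.405) (43, array([ 498.1, -407.4]), array([ 499.9, -407.1]), 10.3) (113, array([ 498. , -403.7]), array([ 499.5, -408.4]), 24.0) (281, array([ 495.9, -397.6]), array([ 496.7, -407.1]), 44.0)
scene (0.565, 0.326) (42, array([564.6, 328.1]), array([562.9, 328.4]), 9.9) (107, array([570.1, 328.5]), array([564.4,
[... 170 characters left out ...]
 157.9]), array([641.3, 157.5]), 23.6) (312, array([650.2, 159.1]), array([641. , 156.9]), 44.8)
scene (0.632, -0.031) (39, array([631.7, -30.5]), array([631.3, -30.6]), 11.3) (110, array([635.4, -27.6]), array([630. , -31.9]), 25.2) (296, array([641.5, -25. ]), array([632.2, -30.4]), 46.2)
scene (0.592, -0.236) (31, array([ 592.2, -238.4]), array([ 592.5, -237.2]), 9.8) (85, array([ 595.4, -236.2]), array([ 591.9, -239.2]), 24.7) (275, array([ 600.9, -230.6]), array([ 592.8, -238. ]), 44.9)
scene (0.5, -0.405) (31, array([ 500.8, -407. ]), array([ 500.3, -407.5]), 11.4) (77, array([ 505. , -404.3]), array([ 501. , -407.4]), 23.5) (237, array([ 511.5, -399.3]), array([ 502.1, -404.7]), 44.6)
```

Run:
```python
from h import *
s=r.read_state(); print(s["time_s"])
for c in((.4445,-.0994),(.5924,-.2360)):
    r.reach([c[0]-.0,c[1],.24],quat(0 if c[0]<.5 else 0.)); s=r.read_state(); print(s["time_s"],s["joint_positions"].round(2),s["eef_pos"].round(4),s["contact_force"].round(2))
    p,P=cloud("wrist"); cv2.imwrite(f"pics/w{int(c[0]*1000)}.png",p[:,:,::-1])
    for k in caps("wrist",p,None) if c[0]<.5 else []: print(k)
    np.savez(f"pics/w{int(c[0]*1000)}.npz",p=p,P=P)
    for g in [(.632,-.031),(.592,-.236)]:
        rr=np.hypot(P[...,0]-g[0],P[...,1]-g[1])
        for lo,hi,R in((.132,.142,.03),(.103,.112,.04),(.066,.078,.07)):
            b=P[(rr<R)&(P[...,2]>lo)&(P[...,2]<hi)]
            if len(b)>5: cc,rad=cv2.minEnclosingCircle((b[:,:2]*1000).astype(np.float32)); print(g,lo,len(b),b.mean(0).round(4),np.round(cc,1),round(rad,1))
```

```text
0.1
1.925 [-0.39  0.23  1.73 -0.    1.18  1.18] [ 0.4445 -0.1001  0.24  ] [-0.55 -0.56  0.24]
{'px': array([275., 182.]), 'skirt': array([ 0.4538, -0.0988,  0.03  ]), 'bar': array([ 0.44606363, -0.09933035]), 'size': array([16., 60.]), 'mean': array([ 0.4479, -0.0994,  0.0853]), 'ztop': np.float64(0.08549511673872912), 'yaw': np.float64(3.091434860296586), 'n': 1226}
{'px': array([146., 204.]), 'skirt': array([0.431 , 0.0354, 0.0298]), 'bar': array([0.42548669, 0.04794557]), 'size': array([17., 61.]), 'mean': array([0.4275, 0.0452, 0.0847]), 'ztop': np.float64(0.08536305746291398), 'yaw': np.float64(2.3958981147953047), 'n': 933}
{'px': array([393., 198.]), 'skirt': array([ 0.4405, -0.2234,  0.0294]), 'bar': array([ 0.42583441, -0.23544588]), 'size': array([17., 61.]), 'mean': array([ 0.427 , -0.2331,  0.0842]), 'ztop': np.float64(0.08517650609513991), 'yaw': np.float64(1.7674653283142263), 'n': 1091}
(0.632, -0.031) 0.103 231 [ 0.6142 -0.0317  0.106 ] [616.9 -29.9] 20.9
(0.632, -0.031) 0.066 1555 [ 0.6082 -0.0342  0.0688] [626.7 -32.2] 39.5
(0.592, -0.236) 0.132 381 [ 0.5898 -0.2374  0.1353] [ 590.3 -238.4] 10.3
(0.592, -0.236) 0.103 788 [ 0.5879 -0.2333  0.1067] [ 590.7 -239.3] 24.9
(0.592, -0.236) 0.066 1949 [ 0.5837 -0.2256  0.0689] [ 590.9 -238.9] 41.0
2.85 [-0.5   0.56  1.21  0.    1.37  1.07] [ 0.5917 -0.2356  0.2397] [-1.13  0.76 -0.02]
(0.632, -0.031) 0.132 262 [ 0.6305 -0.0339  0.1353] [630.4 -32.7] 10.0
(0.632, -0.031) 0.103 594 [ 0.6314 -0.0397  0.1069] [629.5 -32.9] 24.3
(0.632, -0.031) 0.066 1640 [ 0.6328 -0.0463  0.0691] [630.5 -34.1] 40.6
(0.592, -0.236) 0.132 502 [ 0.592  -0.2396  0.1355] [ 591.  -239.5] 10.5
(0.592, -0.236) 0.103 871 [ 0.5968 -0.2394  0.1069] [ 590.8 -239.7] 24.8
(0.592, -0.236) 0.066 2176 [ 0.6037 -0.2393  0.0687] [ 592.  -239.4] 41.0
```

View pics/w444.png

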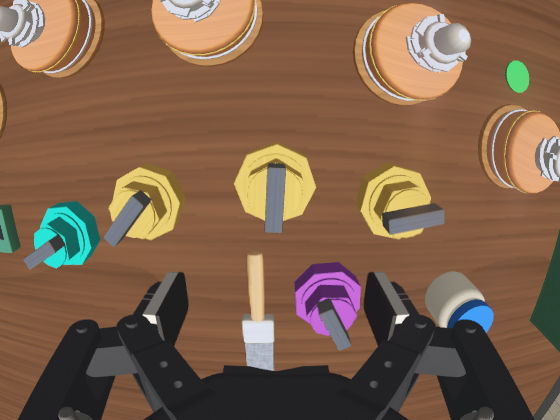

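View pics/w592.png

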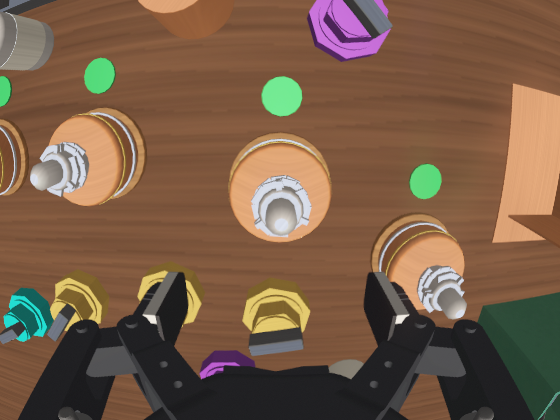

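```bash
cat >> h.py <<'E'
TO=.091  # TCP height over cap origin when gripping bar
def capz(c):
    "cap origin height from yellow skirt-top/head-top planes seen by wrist camera"
    p,P=cloud("wrist"); rr=np.hypot(P[...,0]-c[0],P[...,1]-c[1])
    z=P[...,2][yellow(p)&(rr<.045)&(P[...,2]>.09)]
    b=P[(rr<.035)&(p.max(2)<130)&(np.ptp(p.astype(int),axis=2)<25)]
    h,e=np.histogram(z,np.arange(.09,.2,.001)); i=np.argsort(-h)[:3]
    return sorted(zip((e[i]*1e3).round(),h[i])),p
def st(*k):
    s=r.read_state(); print(*k,"t%.1f"%s["time_s"],"pos",s["eef_pos"].round(4),"F",s["contact_force"].round(1),"Tz %.2f"%s["torque"][2],"g %.4f"%s["grip_width"],"j6 %.2f"%s["joint_positions"][5]); return s
def yaw6(pos,j6):
    "orientation with tool down and joint 6 at j6 at this place"
    s=r.read_state(); q=r.solve_ik(pos,quat(0.)); 
    y=(q[5]-j6); return quat(y)
def pick(c,yaw):
    yaw=(yaw+np.pi/2)%np.pi-np.pi/2
    r.reach([c[0],c[1],.16],quat(yaw)); command_gripper(.05)
    r.move_straight([c[0],c[1],TO],speed=.1,max_force=15); command_gripper(.0,50)
    st("grip"); r.move_straight([c[0],c[1],.26],speed=.2); return st("lifted")
def place(b,j6):
    P=[b[0],b[1],.26]; r.reach(P,yaw6(P,j6)); st("over")
    r.move_straight([b[0],b[1],.150+TO],speed=.15)
    print(r.move_straight([b[0],b[1],.099+TO],speed=.03,max_force=6)); st("down")
E
python3 - <<'E'
from h import *
print(r.tip_extent)
k=[c for c in caps("top") if abs(c["bar"][1]+.2355)<.05]; print(k)
pick((.4258,-.2355),1.767)
b=(.5908,-.2396)
place(b,-.2); print(capz(b)[0])
command_gripper(.021); st(); z,p=capz(b); print(z); cv2.imwrite("pics/pl.png",p[:,:,::-1])
E
```

```text
0.025
[{'px': array([366., 255.]), 'skirt': array([ 0.4227, -0.2053,  0.0259]), 'bar': array([ 0.42100031, -0.20868265]), 'size': array([ 7., 16.]), 'mean': array([ 0.4214, -0.2093,  0.0832]), 'ztop': np.float64(0.08269547249953248), 'yaw': np.float64(2.83144548775709), 'n': 20}]
grip t5.8 pos [ 0.4259 -0.2358  0.0916] F [-1.7 -0.5  4.8] Tz 0.06 g 0.0148 j6 2.28
lifted t6.7 pos [ 0.4252 -0.235   0.2586] F [ 0.1 -0.  -3.8] Tz -0.05 g 0.0147 j6 2.28
over t8.9 pos [ 0.5906 -0.2396  0.2597] F [-0.  -0.7 -4.2] Tz 0.03 g 0.0146 j6 -0.20
True
down t10.8 pos [ 0.5908 -0.2396  0.191 ] F [-0.3  0.2  6.1] Tz -0.01 g 0.0146 j6 -0.20
[(np.float64(124.0), np.int64(1318)), (np.float64(125.0), np.int64(1364)), (np.float64(160.0), np.int64(816))]
t11.1 pos [ 0.59   -0.2392  0.189 ] F [-0.1 -0.1 -1.3] Tz -0.01 g 0.0208 j6 -0.20
[(np.float64(124.0), np.int64(1248)), (np.float64(125.0), np.int64(1433)), (np.float64(129.0), np.int64(798))]
```

View pics/pl.png

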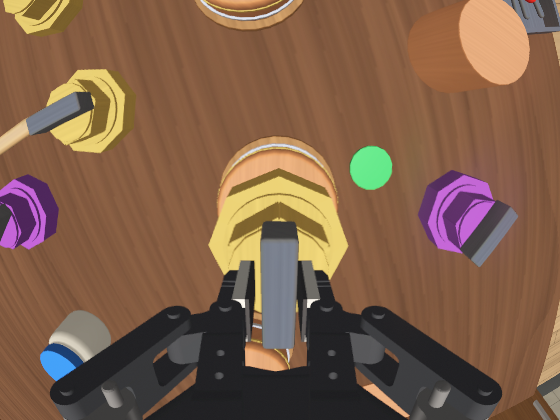

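The cap sits level on the crest: the skirt top reads about 125 mm, so the origin is at 100 mm. Next I back it off in steps with the fingers loose.

```bash
cat >> h.py <<'E'
def skirt(b):
    "cap origin height and tilt: plane fit through yellow skirt-top points"
    p,P=cloud("wrist"); rr=np.hypot(P[...,0]-b[0],P[...,1]-b[1])
    q=P[yellow(p)&(rr<.042)&(P[...,2]>.098)&(P[...,2]<.135)]
    h,e=np.histogram(q[:,2],np.arange(.098,.137,.001)); z0=e[h.argmax()]+.0005
    q=q[abs(q[:,2]-z0)<.004]
    A=np.c_[q[:,:2]-b,np.ones(len(q))]; k=np.linalg.lstsq(A,q[:,2],rcond=None)[0]
    return k[2]-.025, np.hypot(*k[:2])
def turn(d,z=None,b=None):
    s=r.read_state(); q=s["joint_positions"].copy(); 
    if z is not None:
        yaw=Ro.from_quat(s["eef_rot"])  # keep vertical tool, change height
        q2=r.solve_ik([b[0],b[1],z],yaw6([b[0],b[1],z],q[5])); q[:5]=q2[:5]
    q[5]+=d; r.movej(q)
def backoff(b,dmax=2.5,step=.2):
    n=0; tot=0
    while tot<dmax:
        turn(-step); tot+=step; z,t=skirt(b); s=r.read_state()
        print("%.1f z %.4f tilt %.3f Tz %.2f"%(tot,z,t,s["torque"][2]))
        if z<.0955: return True
    return False
E
python3 - <<'E'
from h import *
b=(.5908,-.2396); print(skirt(b)); print(backoff(b)); st()
E
```

```text
(np.float64(0.10103222362341766), np.float64(0.006378053897411345))
0.2 z 0.1012 tilt 0.004 Tz 0.02
0.4 z 0.1003 tilt 0.005 Tz -0.02
0.6 z 0.0921 tilt 0.009 Tz -0.05
True
t12.2 pos [ 0.5898 -0.2391  0.1886] F [-0.1 -0.1 -0.3] Tz -0.05 g 0.0211 j6 -0.78
```

```bash
cat >> h.py <<'E'
def runin(b,dmax=2.9,step=.2,zh=.0826,tq=.6):
    tot=0; z,t=skirt(b)
    while tot<dmax:
        turn(step,z+TO+.001,b); tot+=step; z,t=skirt(b); s=r.read_state()
        print("%.1f z %.4f tilt %.3f Tz %.2f F %s j6 %.2f zt %.4f"%(tot,z,t,s["torque"][2],s["contact_force"].round(1),s["joint_positions"][5],s["eef_pos"][2]))
        if abs(s["torque"][2])>tq or z<zh: return True
    return False
E
python3 - <<'E'
from h import *
b=(.5908,-.2396); print(runin(b)); st()
E
```

```text
0.2 z 0.0922 tilt 0.006 Tz 0.04 F [0.5 0.3 0. ] j6 -0.59 zt 0.1842
0.4 z 0.0921 tilt 0.007 Tz -0.00 F [-0.9 -0.4  0.5] j6 -0.39 zt 0.1843
0.6 z 0.0912 tilt 0.004 Tz 0.07 F [ 0.  -0.2  0. ] j6 -0.20 zt 0.1841
0.8 z 0.0900 tilt 0.010 Tz 0.02 F [ 0.6  0.6 -0.1] j6 -0.00 zt 0.1832
1.0 z 0.0885 tilt 0.006 Tz -0.03 F [0.7 0.7 0.4] j6 0.19 zt 0.1821
1.2 z 0.0882 tilt 0.004 Tz -0.05 F [0.2 0.  0.5] j6 0.38 zt 0.1805
1.4 z 0.0872 tilt 0.008 Tz 0.04 F [0.6 1.  0.5] j6 0.58 zt 0.1802
1.6 z 0.0863 tilt 0.006 Tz 0.01 F [0.8 0.2 0.1] j6 0.77 zt 0.1793
1.8 z 0.0853 tilt 0.005 Tz -0.02 F [ 0.5  0.3 -0.4] j6 0.97 zt 0.1783
2.0 z 0.0843 tilt 0.006 Tz -0.02 F [ 0.   0.6 -0.4] j6 1.16 zt 0.1773
2.2 z 0.0833 tilt 0.004 Tz -0.02 F [ 0.2  0.3 -0.9] j6 1.35 zt 0.1763
2.4 z 0.0832 tilt 0.004 Tz 0.03 F [ 0.8 -0.4 -0.9] j6 1.55 zt 0.1753
2.6 z 0.0831 tilt 0.006 Tz -0.01 F [-0.1  0.1  0.1] j6 1.74 zt 0.1751
2.8 z 0.0832 tilt 0.004 Tz 0.21 F [-0.4  0.7  0.5] j6 1.94 zt 0.1751
3.0 z 0.0832 tilt 0.004 Tz 1.23 F [-0.6 -0.5 -0.6] j6 2.13 zt 0.1750
True
t17.7 pos [ 0.5907 -0.2395  0.175 ] F [-0.6 -0.5 -0.6] Tz 1.23 g 0.0208 j6 2.13
```

```bash
cat >> h.py <<'E'
def release(b):
    turn(-.12); command_gripper(.05); r.move_straight([b[0],b[1],.26],speed=.2); z,t=skirt(b); st("left cap z %.4f tilt %.3f"%(z,t))
def look(c):
    r.reach([c[0],c[1],.24],quat(0)); k=min(caps("wrist"),key=lambda k:np.hypot(*(k["bar"]-c))); print(k); return k
def pin(b):
    r.reach([b[0],b[1],.24],quat(0)); p,P=cloud("wrist"); rr=np.hypot(P[...,0]-b[0],P[...,1]-b[1]); o=[]
    for lo,hi,R in((.132,.142,.03),(.103,.112,.035)):
        q=P[(rr<R)&(P[...,2]>lo)&(P[...,2]<hi)]
        c,rad=cv2.minEnclosingCircle((q[:,:2]*1000).astype(np.float32)); o.append(np.array(c)/1e3); print(len(q),np.round(c,1),round(rad,1))
    return o[1]*.5+o[0]*.5
E
sed -i 's/if abs(s\["torque"\]\[2\])>tq or z<zh: return True/if abs(s["torque"][2])>tq: return True\n        if z<.0837: dmax=min(dmax,tot+.45)/' h.py
python3 - <<'E'
from h import *
release((.5908,-.2396))
b=pin((.630,-.0318)); print(b)
k=look((.4455,-.0995)); assert 55<max(k["size"])<66 and np.hypot(k["bar"][0]-.4455,k["bar"][1]+.0995)<.08
pick(k["bar"],k["yaw"]); place(b,-.2); command_gripper(.021); st(); print(skirt(b))
E
```

```text
left cap z 0.0831 tilt 0.004 t18.9 pos [ 0.5901 -0.2392  0.2582] F [-1.3  0.  -0.8] Tz -0.04 g 0.0499 j6 2.01
521 [630.5 -30.9] 10.7
876 [629.4 -30.7] 24.9
[ 0.62999597 -0.03077956]
{'px': array([274., 184.]), 'skirt': array([ 0.4537, -0.0991,  0.0299]), 'bar': array([ 0.44591034, -0.09935278]), 'size': array([16., 60.]), 'mean': array([ 0.4478, -0.0994,  0.0853]), 'ztop': np.float64(0.08545930285443622), 'yaw': np.float64(3.0911393617755567), 'n': 1208}
grip t22.6 pos [ 0.4462 -0.0992  0.0916] F [-0.3  2.5  5.8] Tz 0.00 g 0.0151 j6 1.23
lifted t23.6 pos [ 0.4451 -0.0991  0.2586] F [ 0.2  0.9 -3.1] Tz 0.01 g 0.0150 j6 1.23
over t24.9 pos [ 0.6296 -0.031   0.2593] F [-0.1 -0.2 -4.1] Tz -0.03 g 0.0149 j6 -0.20
True
down t26.5 pos [ 0.63   -0.0308  0.1955] F [-0.9  0.3  4.8] Tz -0.06 g 0.0147 j6 -0.20
t26.7 pos [ 0.6291 -0.0306  0.1936] F [ 0.4 -0.1  0.9] Tz -0.03 g 0.0211 j6 -0.20
(np.float64(0.10511087488422213), np.float64(0.004592756653011127))
```

Run:
```python
from h import *
b=(.6300,-.0308); 
if backoff(b):
    st(); print(runin(b)); st();
```

```text
0.2 z 0.1053 tilt 0.002 Tz -0.03
0.4 z 0.1011 tilt 0.007 Tz -0.03
0.6 z 0.1011 tilt 0.006 Tz 0.10
0.8 z 0.1011 tilt 0.008 Tz 0.02
1.0 z 0.1011 tilt 0.006 Tz -0.03
1.2 z 0.1010 tilt 0.007 Tz 0.05
1.4 z 0.1002 tilt 0.003 Tz -0.03
1.6 z 0.0920 tilt 0.011 Tz 0.00
t29.6 pos [ 0.629  -0.0306  0.1933] F [-0.  -0.4  0.7] Tz 0.00 g 0.0212 j6 -1.75
0.2 z 0.0921 tilt 0.008 Tz -0.01 F [0.3 0.2 0.5] j6 -1.56 zt 0.1842
0.4 z 0.0912 tilt 0.006 Tz 0.00 F [-0.   0.9  0.4] j6 -1.36 zt 0.1844
0.6 z 0.0911 tilt 0.008 Tz -0.02 F [ 0.3  0.1 -0.2] j6 -1.17 zt 0.1833
0.8 z 0.0898 tilt 0.022 Tz 0.02 F [-0.6 -0.2 -0.1] j6 -0.97 zt 0.1830
1.0 z 0.0882 tilt 0.003 Tz -0.03 F [ 0.4 -0.6  0.5] j6 -0.78 zt 0.1819
1.2 z 0.0882 tilt 0.005 Tz 0.02 F [0.7 0.4 0. ] j6 -0.59 zt 0.1802
1.4 z 0.0869 tilt 0.014 Tz 0.00 F [-0.4 -0.5  0.4] j6 -0.39 zt 0.1801
1.6 z 0.0860 tilt 0.011 Tz 0.05 F [-0.7 -0.7 -0.6] j6 -0.20 zt 0.1790
1.8 z 0.0852 tilt 0.005 Tz 0.06 F [-0.9 -0.   0.3] j6 -0.00 zt 0.1780
2.0 z 0.0843 tilt 0.005 Tz 0.02 F [ 0.6  0.4 -0.5] j6 0.19 zt 0.1772
2.2 z 0.0832 tilt 0.004 Tz 0.00 F [ 0.4 -0.5 -0.5] j6 0.38 zt 0.1763
2.4 z 0.0832 tilt 0.005 Tz 0.02 F [-0.5 -0.1 -0.3] j6 0.58 zt 0.1753
2.6 z 0.0832 tilt 0.005 Tz -0.03 F [-0.3 -0.8  0.2] j6 0.77 zt 0.1751
2.8 z 0.0832 tilt 0.004 Tz 0.52 F [-0.2 -1.8  0.8] j6 0.96 zt 0.1751
False
t34.7 pos [ 0.6299 -0.0309  0.1751] F [-0.2 -1.8  0.8] Tz 0.52 g 0.0211 j6 0.96
```

Home. Third cap.

Run:
```python
from h import *
release((.6300,-.0308))
b=pin((.639,.1565)); print(b)
k=look((.4250,.0482)); assert 55<max(k["size"])<66 and np.hypot(k["bar"][0]-.425,k["bar"][1]-.0482)<.08
if np.hypot(k["bar"][0]-.425,k["bar"][1]-.0482)>.01: k=look(k["bar"])
pick(k["bar"],k["yaw"]); place(b,-.2); command_gripper(.021); st(); z=skirt(b); print(z)
if .098<z[0]<.107 and backoff(b): print(runin(b)); st()
```

```text
left cap z 0.0832 tilt 0.005 t36.0 pos [ 0.6293 -0.0307  0.2582] F [-0.7  0.3  0.2] Tz -0.03 g 0.0499 j6 0.84
521 [639.3 157.1] 10.6
862 [638.9 157.2] 24.9
[0.63907071 0.15715204]
{'px': array([273., 182.]), 'skirt': array([0.4372, 0.0511, 0.0298]), 'bar': array([0.42524951, 0.04846793]), 'size': array([16., 60.]), 'mean': array([0.4268, 0.0481, 0.0849]), 'ztop': np.float64(0.08542592075236044), 'yaw': np.float64(2.3883973902030258), 'n': 1303}
grip t40.1 pos [0.4254 0.0483 0.0916] F [-1.  -2.4  6.2] Tz 0.07 g 0.0149 j6 2.26
lifted t41.1 pos [0.4244 0.0485 0.2587] F [ 0.2 -0.3 -5.8] Tz -0.01 g 0.0152 j6 2.26
over t43.2 pos [0.6389 0.157  0.2597] F [-0.9  0.  -4.5] Tz 0.00 g 0.0150 j6 -0.20
True
down t45.1 pos [0.6391 0.1571 0.191 ] F [-0.7  0.   6.1] Tz -0.02 g 0.0150 j6 -0.20
t45.3 pos [0.638  0.157  0.1887] F [ 0.3 -0.7 -0.5] Tz -0.01 g 0.0212 j6 -0.20
(np.float64(0.10101615793892943), np.float64(0.00618701615810454))
0.2 z 0.1011 tilt 0.005 Tz -0.01
0.4 z 0.1003 tilt 0.002 Tz -0.01
0.6 z 0.0990 tilt 0.034 Tz -0.05
0.8 z 0.0930 tilt 0.011 Tz -0.03
0.2 z 0.0930 tilt 0.008 Tz 0.02 F 
[... 392 characters left out ...]
z 0.0872 tilt 0.006 Tz 0.03 F [-0.5 -0.3 -0.2] j6 0.38 zt 0.1802
1.6 z 0.0862 tilt 0.007 Tz 0.03 F [ 0.1 -0.3  0. ] j6 0.58 zt 0.1793
1.8 z 0.0860 tilt 0.009 Tz 0.03 F [-0.1  0.7  0.1] j6 0.77 zt 0.1782
2.0 z 0.0849 tilt 0.012 Tz 0.00 F [-1.   0.2 -0.4] j6 0.97 zt 0.1780
2.2 z 0.0840 tilt 0.007 Tz 0.04 F [-0.1 -0.6  0.3] j6 1.16 zt 0.1770
2.4 z 0.0832 tilt 0.004 Tz -0.02 F [ 0.6  0.2 -0.1] j6 1.35 zt 0.1760
2.6 z 0.0832 tilt 0.003 Tz -0.01 F [ 0.5 -0.7  0.4] j6 1.55 zt 0.1751
2.8 z 0.0832 tilt 0.005 Tz 0.16 F [ 0.6  0.3 -0.2] j6 1.74 zt 0.1750
3.0 z 0.0832 tilt 0.003 Tz 1.04 F [-0.5  1.2 -0.2] j6 1.93 zt 0.1750
True
t52.2 pos [0.6388 0.1573 0.175 ] F [-0.5  1.2 -0.2] Tz 1.04 g 0.0213 j6 1.93
```

Run:
```python
from h import *
release((.6391,.1572))
r.reach([.42,.22,.30],quat(0)); st()
p,P=cloud("wrist"); cv2.imwrite("pics/lev.png",p[:,:,::-1])
for n in("wrist","scene","top"):
    if n!="wrist": p,P=cloud(n)
    for m,c,a in blobs((p.max(2)<60)&(np.hypot(P[...,0]-.37,P[...,1]-.32)<.08)&(P[...,2]>.05)&(P[...,2]<.14),8):
        q=P[m]; print(n,c.round(),a,q.mean(0).round(4),q.max(0).round(3),q.min(0).round(3))
    h=cv2.cvtColor(p,cv2.COLOR_RGB2HSV); q=P[(cv2.inRange(h,(60,80,30),(90,255,140))>0)&(np.hypot(P[...,0]-.40,P[...,1]-.30)<.08)&(P[...,2]>.018)&(P[...,2]<.032)]
    if len(q): print(n,"block",len(q),cv2.minAreaRect((q[:,:2]*1000).astype(np.float32)))
cv2.imwrite("pics/sc2.png",cv2.cvtColor(optics.get_image("scene")[0],cv2.COLOR_RGB2BGR))
```

```text
left cap z 0.0832 tilt 0.005 t53.5 pos [0.6384 0.1571 0.2581] F [-0.2 -0.  -0. ] Tz -0.01 g 0.0500 j6 1.81
t54.4 pos [0.4209 0.2199 0.2996] F [-0.6  0.1  0.9] Tz 0.02 g 0.0498 j6 1.89
wrist [185. 239.] 353 [0.3684 0.3159 0.1063] [0.378 0.33  0.113] [0.355 0.306 0.095]
wrist block 104 ((397.6824035644531, 301.4664306640625), (79.97362518310547, 35.83622741699219), 34.41603469848633)
scene [415. 185.] 66 [0.37   0.3181 0.1055] [0.377 0.331 0.114] [0.359 0.307 0.095]
scene block 26 ((395.904296875, 319.63726806640625), (45.048004150390625, 54.029945373535156), 87.96652221679688)
```

View pics/lev.png

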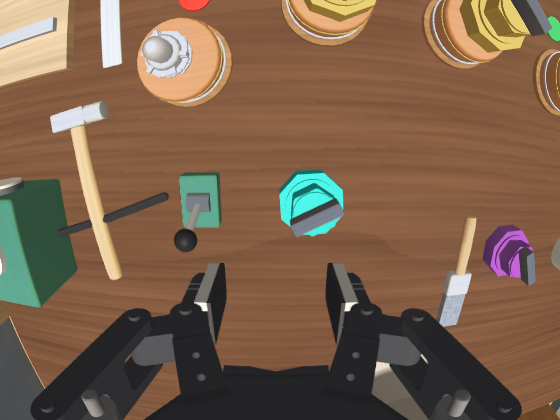

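View pics/sc2.png

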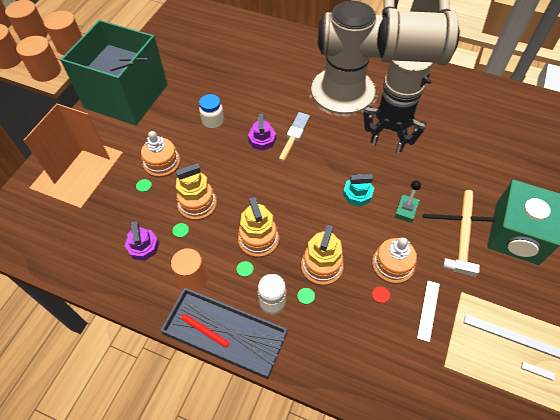

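The wrist view shows the ball at (185,240), leaning toward the robot. The scene view shows all three caps home, the red-disc bottle open and the fourth green bottle uncapped because there were only three caps. Next I push the lever with closed fingers.

Run:
```python
from h import *
y=.318
r.reach([.31,y,.22],quat(0)); command_gripper(0.)
print(r.move_straight([.31,y,.112],speed=.15,max_force=8)); st()
print(r.move_straight([.385,y,.112],speed=.06,max_force=12)); st()
print(r.move_straight([.43,y,.110],speed=.03,max_force=10)); st()
s=r.read_state()["eef_pos"]
r.move_straight([s[0]-.03,y,.112],speed=.1); r.move_straight([s[0]-.05,y,.26],speed=.2)
r.reach([.35,.15,.32],quat(0)); st()
for n in("wrist","scene"):
    p,P=cloud(n)
    for m,c,a in blobs((p.max(2)<60)&(np.hypot(P[...,0]-.41,P[...,1]-.32)<.06)&(P[...,2]>.06)&(P[...,2]<.12),8):
        q=P[m]; print(n,c.round(),a,q.mean(0).round(4),q.max(0).round(3),q.min(0).round(3))
    cv2.imwrite(f"pics/fin_{n}.png",p[:,:,::-1])
```

```text
False
t56.7 pos [0.3104 0.3183 0.1126] F [0.3 0.6 0.1] Tz -0.02 g 0.0002 j6 2.20
False
t58.1 pos [0.3849 0.3181 0.1121] F [-0.3 -0.8 -0.5] Tz 0.01 g -0.0001 j6 2.11
True
t58.9 pos [0.4001 0.3176 0.1105] F [-1.2  0.1  0.8] Tz 0.01 g -0.0001 j6 2.09
t60.9 pos [0.3501 0.1504 0.3193] F [-0.5  0.4 -0.1] Tz 0.01 g -0.0002 j6 1.77
wrist [126. 121.] 306 [0.4242 0.3143 0.0993] [0.436 0.328 0.105] [0.412 0.305 0.09 ]
scene [409. 204.] 68 [0.4289 0.3183 0.0983] [0.439 0.33  0.111] [0.414 0.308 0.086]
```

View pics/fin_scene.png

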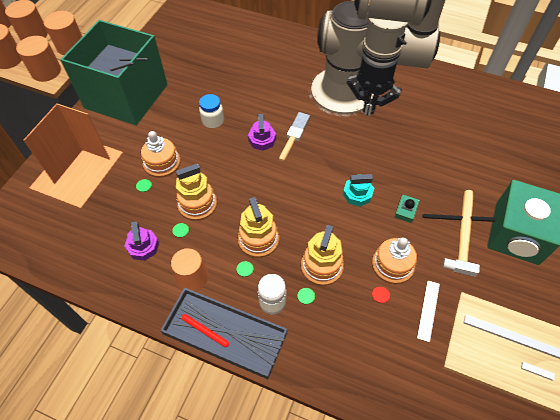

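The ball is at z ≈ 0.092, which matches fully thrown. One more gentle push will confirm it is on the stop before I hand in.

Run:
```python
from h import *
y=.318
r.reach([.34,y,.22],quat(0)); r.move_straight([.34,y,.110],speed=.15)
print(r.move_straight([.44,y,.110],speed=.03,max_force=18)); s=st()["eef_pos"]
r.move_straight([s[0]-.04,y,.112],speed=.1); r.move_straight([s[0]-.05,y,.26],speed=.2)
r.reach([.35,.15,.32],quat(0)); r.hold(.5); st()
p,P=cloud("scene")
for m,c,a in blobs((p.max(2)<60)&(np.hypot(P[...,0]-.41,P[...,1]-.32)<.06)&(P[...,2]>.06)&(P[...,2]<.12),8): print(P[m].mean(0).round(4))
print(r.finish_job())
```

```text
True
t64.7 pos [0.4002 0.3176 0.1092] F [-2.3  0.4  1.3] Tz 0.01 g 0.0001 j6 2.09
t67.4 pos [0.35   0.1503 0.3199] F [ 0.4 -0.6 -0.9] Tz -0.01 g 0.0003 j6 1.77
[0.4294 0.3183 0.099 ]
the job is handed in; nothing more can be done
None
```

All three brass caps on the bench are screwed home and level on green-disc bottles, the red-disc bottle is open, the lever is thrown fully to its stop, and the job was handed in at about 67 s; two caps ran slightly past home and met about 1 N·m before I stopped.

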